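# Stack the snack pots and close them

## Robot

A 6-joint arm with a two-finger parallel gripper is mounted at the origin on a cart in front of the work surface, level with it; the furniture and walls round the work are solid. World frame = base frame: x ahead of the robot, y to its left, z up, the work surface at z = 0. Lengths are in mm, angles in rad, forces in N, time in s.
With the tool pointing down it reaches from about 275 to 1000 mm from the base axis. Payload 8.4 kg.
Tool frame: the origin (TCP) lies at the centre of the arm's flange, where the gripper is bolted on; the fingertips stand r.tip_extent ahead of it and the grasp point (between the pads) lies 155 mm ahead of it (r.tip_extent is the distance from the TCP to the fingertips, in mm); z points along the fingers, y is the direction in which the jaws open and shut (so a half turn about z gives the same grasp; the last joint's range is limited). The gripper opens to 85 mm and grips with 20 to 120 N. Pads are 22 mm wide; open, the fingers measure 114 mm over their backs; the gripper's body (76 mm by 85 mm) begins 54 mm behind the grasp point. The pads swing forward as they close: fully open they stand 13 mm farther back than shut.
Start: joints at [-1.164, 0.353, 1.633, -0, 1.155, -0.002], TCP at [248.442, -573.503, 404.681] pointing down, gripper open.
Joint ranges: [-2.63, 2.63], [-0.92, 2.1], [0.06, 2.66], [-1.3, 4.44], [0, 2.69], [-3.02, 3.02]. Speed limits (rad/s): [2.22, 2.22, 2.79, 3.14, 3.14, 3.14].

## Interface

Orientations are given as [roll, pitch, yaw] about the fixed x, y, z axes, in that order (R = Rz(yaw) Ry(pitch) Rx(roll)).
In Python, from rig import sense, grab_frame, job, r gives the robot as it stands. The module is installed in compiled form; this text tells all that it offers.
- The arm moves only by the shell command python3 -m creep 'ROWS' [FORCE]. ROWS is JSON, a list of rows, each a list of 7 numbers: the turn, a rotation vector about the tool's x, y, z in rad, then the shift along the tool's x, y, z in mm, then the closure, from 0 (fully open) to 1 (shut). In form: [[wx, wy, wz, dx, dy, dz, fingers], ...]. A call has 1 to 10 rows; each row shifts and turns the pose as measured when the row begins, along the tool's axes as they then stand; what a row does not reach is not made up. A row lasts 1/12 s, in which the tool goes at most 41.7 mm and 7.16 degrees, less where a joint would pass 70% of its speed; a pose out of reach is approached as far as the arm can. A call with a gripper value outside its range is refused whole. The fingers move at their own pace and stop on an object; FORCE is the grip in N (left out, the last holds). Time passes only in rows, so rows that do not move let the fingers close. It gives the time, the measured TCP pose, the force and the opening at its end, in the units of the state.
- sense(): the state, without advancing time (a new reading comes with each control period).
- grab_frame(name): name is "side" or "top" or "wrist"; returns a dict with "color" (480x640x3 uint8, red, green, blue), "mtx" (3x3 intrinsics, pixels), "T" (4x4, takes a point from camera to world coordinates). Camera axes: x right, y down, z forward; pixel columns grow to the right and rows downward; lengths in mm; the calibration is good to about 2 mm. A picture is of the moment at which its call begins. There is no depth.
- job.sign_off(): hands the job in, once; it reports no verdict.
The state is a dict: "clock": time; "qpos": joint angles; "qvel": joint speeds; "joint_efforts": joint torques, N m; "eef_pos": TCP position; "tcp_rot": TCP orientation; "contact_force": force on the tool from outside, world axes, zero at the start; "wrist_torque": the same for the moment, N m; "opening": opening from 0.0 (shut) to 1.0 (fully open).
Only numpy, scipy, OpenCV 4.12 (cv2) and the standard library are available. Lean on these libraries where they do the work, as an engineer would, in place of code of your own. Each camera call takes 0.05 s, during which the arm holds its last target.

## Task

Put the stacking snack-pot set together on the cork coaster, from the bottom up: the deep blue pot upright on the middle of the coaster, the green pot on it, the shallow orange pot on that and the black lid on top, each fully seated in the mouth of the one below. Leave the jam jar, the brown bottle and the timer where they stand.

Things in the scene. Friction and masses are not known exactly. Their poses are not given: they have to be found in the camera images.
- coaster: Round cork coaster, 96 mm diameter, 6 mm thick, fixed to the worktop. Origin: centre of its underside, z up; its top is at 6 mm.
- pot_deep: Deepest pot: round open blue plastic pot, 90 g, upright, outside diameter 60 mm, height 64 mm, wall 3, mouth 54 mm. Tapered foot below, 8 mm high (40 mm wide at the bottom, 49 at its top), then a flat shoulder, which rests on a pot's rim when the foot sits in its mouth. What is seated on this pot has its underside 56 mm above this pot's underside. Origin: centre of its underside, z up.
- pot_middle: Middle pot: round open green plastic pot, 75 g, upright, outside diameter 60 mm, height 50 mm, wall 3, mouth 54 mm. Tapered foot below, 8 mm high (40 mm wide at the bottom, 49 at its top), then a flat shoulder, which rests on a pot's rim when the foot sits in its mouth. What is seated on this pot has its underside 42 mm above this pot's underside. Origin: centre of its underside, z up.
- pot_shallow: Shallowest pot: round open orange plastic pot, 60 g, upright, outside diameter 60 mm, height 40 mm, wall 3, mouth 54 mm. Tapered foot below, 8 mm high (40 mm wide at the bottom, 49 at its top), then a flat shoulder, which rests on a pot's rim when the foot sits in its mouth. What is seated on this pot has its underside 32 mm above this pot's underside. Origin: centre of its underside, z up.
- lid: Black plastic lid of the set, 50 g, right way up, 38 mm high. Tapered foot below, 8 mm high (40 mm wide at the bottom, 49 at its top), then a flat shoulder, which rests on a pot's rim when the foot sits in its mouth. The disc (60 mm diameter) spans 8 to 14 mm; on it an upright round knob, 24 mm diameter, from 14 to 38 mm, to grip it by. Origin: centre of its underside, z up.
- jam_jar: Bystander: glass jam jar with red contents and a red lid, 65 mm diameter, 86 mm high, loose. Origin: centre of its underside.
- brown_bottle: Bystander: small brown bottle with a white cap, 46 mm diameter, 85 mm high, loose. Origin: centre of its underside.
- kitchen_timer: Bystander: round cream wind-up kitchen timer, 65 mm diameter, 52 mm high, loose. Origin: centre of its underside.
Things that resemble listed ones, but are neither listed nor needed, are in the scene too. What is shaped like the lid but yellow is not meant.

How it is judged (in metres and radians):
On the way, in this order (a step that is already met when the one before it is completed fails the run):
1. the deep blue pot stands upright on the middle of the coaster (horizontal distance between pot_deep and coaster below 0.013 m and z of pot_deep in the frame of coaster between 0.003 and 0.009 m and angle between pot_deep's own z axis and vertical below 0.06 rad), for 0.2 s.
2. the middle green pot is seated in the mouth of the blue pot (horizontal distance between pot_middle and pot_deep below 0.006 m and z of pot_middle in the frame of pot_deep between 0.053 and 0.059 m and angle between pot_middle's own z axis and vertical below 0.06 rad), for 0.2 s.
3. the shallow orange pot is seated in the mouth of the green pot (horizontal distance between pot_shallow and pot_middle below 0.006 m and z of pot_shallow in the frame of pot_middle between 0.039 and 0.045 m and angle between pot_shallow's own z axis and vertical below 0.06 rad), for 0.2 s.
4. the black lid is seated on the orange pot (horizontal distance between lid and pot_shallow below 0.006 m and z of lid in the frame of pot_shallow between 0.029 and 0.035 m and angle between lid's own z axis and vertical below 0.06 rad), for 0.2 s.
At the end, for the whole second after the job is handed in: The blue pot stands upright on the coaster within 13 mm of its centre; green pot on blue, orange pot on green and lid on orange, each fully seated: within 6 mm of the axis of the one below, within 3 mm of its seated height, tilted less than 0.06 rad; all released and at rest (all of step 1 and all of step 2 and all of step 3 and all of step 4 and linear speed of each of pot_deep, pot_middle, pot_shallow, lid below 0.02 m/s and angular speed of each of pot_deep, pot_middle, pot_shallow, lid below 0.2 rad/s); the robot touches nothing.
It fails at once if the jam jar is moved more than 30 mm or tipped over (distance of jam_jar from where it was at the start of the episode above 0.03 m or angle between jam_jar's own z axis and vertical above 0.4 rad).
It fails at once if the brown bottle is moved more than 30 mm or tipped over (distance of brown_bottle from where it was at the start of the episode above 0.03 m or angle between brown_bottle's own z axis and vertical above 0.4 rad).
It fails at once if the timer is moved more than 30 mm or tipped over (distance of kitchen_timer from where it was at the start of the episode above 0.03 m or angle between kitchen_timer's own z axis and vertical above 0.4 rad).
It also fails if it takes over 104 s, if anything falls off the work surface, if the arm or the gripper's body presses on something with over 40 N, if the wrist force passes 120 N, or if a joint passes its speed limit or range.

## Working session

There is one attempt and no reset: what is moved stays moved. The work goes in short steps, Python scripts to look and compute and a shell command to move; the robot and the scene stay as the last step left them, time stands still between calls to the robot, and variables do not carry over. Pictures are saved under pics/ and viewed, and the job is handed in when it is done.

```bash
mkdir -p pics; python3 - <<'E'
from rig import sense, grab_frame, job, r
import cv2
print(sense()); print(r.tip_extent)
for n in ("side","top","wrist"):
    f=grab_frame(n); cv2.imwrite(f"pics/{n}0.png",f["color"][:,:,::-1]); print(n,f["mtx"].tolist(),f["T"].round(3).tolist())
E
```

```text
{'clock': 0.0, 'qpos': array([-1.16439179e+00,  3.53669087e-01,  1.63412166e+00, -4.06642580e-06,
        1.15517766e+00, -2.39275597e-03]), 'qvel': array([ 1.56490382e-03,  1.44696825e-03, -9.55131517e-05,  4.25191330e-04,
       -2.27012543e-04,  1.27128160e-03]), 'joint_efforts': array([-1.58731593e-03, -6.05253696e+01, -3.42067802e+01,  1.41144415e-04,
        9.50746879e-03,  1.65377480e-05]), 'eef_pos': array([ 248.35634067, -573.29254532,  403.95376701]), 'tcp_rot': array([-3.14021689e+00,  4.26123207e-07,  4.08798942e-01]), 'contact_force': array([-0.75137604, -0.76102561, -0.1084619 ]), 'wrist_torque': array([-0.03940769, -0.00806443,  0.01212225]), 'opening': 0.9985217706627827}
173.4
side [[533.9089825288488, 0.0, 327.73783977669456], [0.0, 533.9089825288488, 235.57322118116426], [0.0, 0.0, 1.0]] [[-0.996, -0.018, 0.084, 427.253], [-0.082, 0.475, -0.876, 975.509], [-0.024, -0.88, -0.475, 581.817], [0.0, 0.0, 0.0, 1.0]]
top [[610.8587609216208, 0.0, 317.201645400007], [0.0, 610.8587609216208, 237.3464276657478], [0.0, 0.0, 1.0]] [[-0.01, -0.99, 0.144, 349.382], [-1.0, 0.006, -0.029, 14.789], [0.027, -0.144, -0.989, 1208.073], [0.0, 0.0, 0.0, 1.0]]
wrist [[370.1687148251781, 0.0, 318.40749690693605], [0.0, 370.1687148251781, 242.56537227957153], [0.0, 0.0, 1.0]] [[0.399, -0.869, -0.294, 323.892], [-0.917, -0.378, -0.126, -541.832], [-0.002, 0.32, -0.947, 372.988], [0.0, 0.0, 0.0, 1.0]]
```

View pics/top0.png

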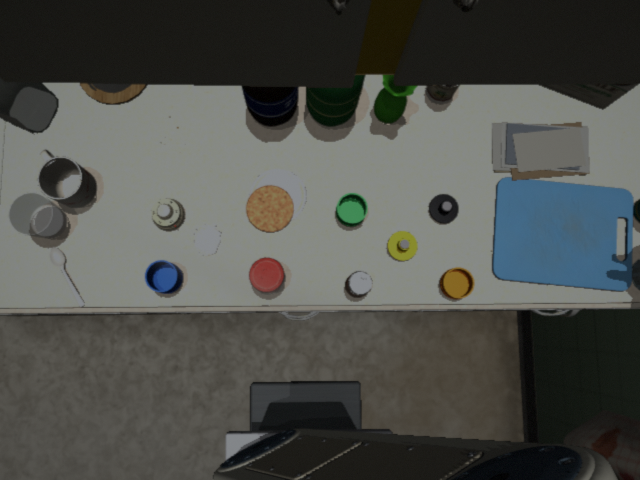

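View pics/side0.png

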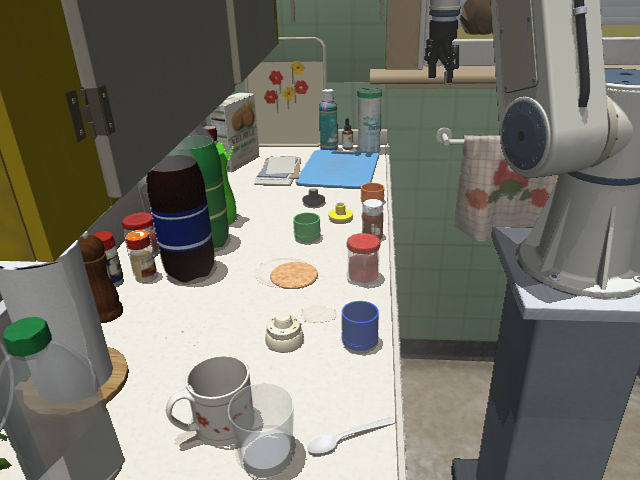

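View pics/wrist0.png

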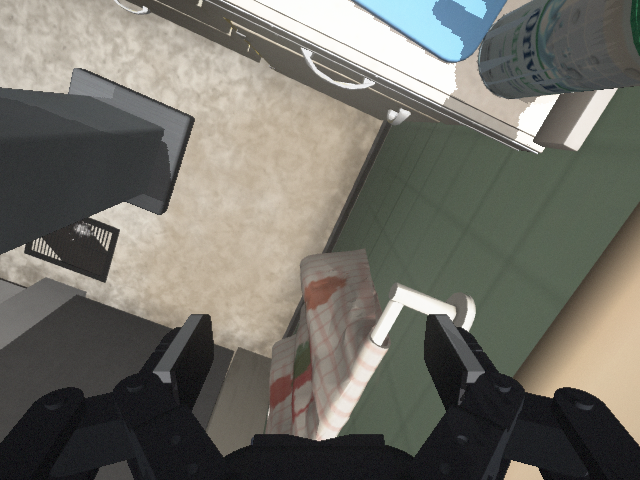

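Top view: deep blue pot (163,277), green pot (351,209), orange pot (457,283), black lid (444,208), coaster (270,208). Lookalikes are the yellow lid (402,246), the mug (62,178), the glass (45,222), and flat white discs at (280,190) and (208,240). I'll check these choices in a close crop.

```bash
cat > h.py <<'E'
import numpy as np, cv2
def plane(f,u,v,z):
    K=np.asarray(f["mtx"]);T=np.asarray(f["T"])
    d=T[:3,:3]@np.linalg.inv(K)@[u,v,1.]; o=T[:3,3]
    return (o+d*(z-o[2])/d[2])[:2].round(1)
def proj(f,p):
    T=np.linalg.inv(np.asarray(f["T"])); q=T[:3,:3]@np.asarray(p,float)+T[:3,3]
    q=np.asarray(f["mtx"])@q; return (q[:2]/q[2])
E
python3 - <<'E'
from rig import grab_frame
from h import *
c=cv2.imread("pics/top0.png")
a=c[170:310,130:330]; b=c[170:310,330:530]
cv2.imwrite("pics/ca.png",cv2.resize(a,None,fx=4,fy=4,interpolation=cv2.INTER_CUBIC))
cv2.imwrite("pics/cb.png",cv2.resize(b,None,fx=4,fy=4,interpolation=cv2.INTER_CUBIC))
E
```

```text
(no output)
```

View pics/ca.png

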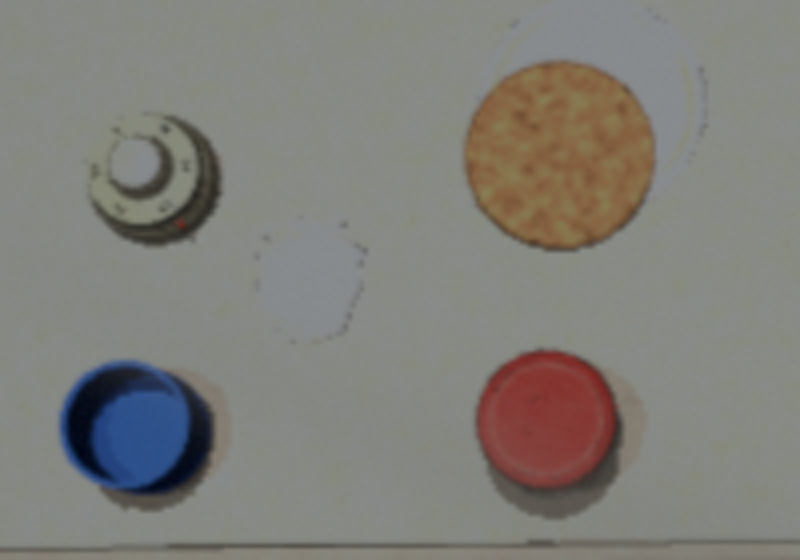

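View pics/cb.png

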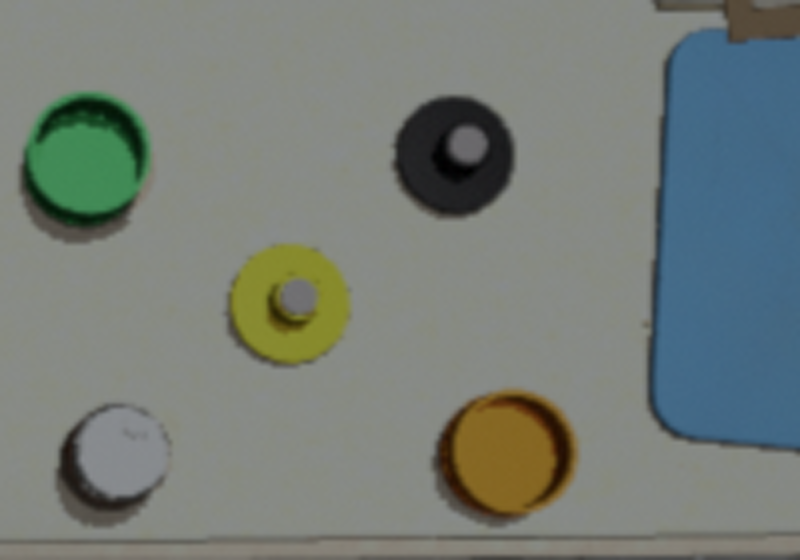

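Blue pot, green pot, orange pot and the black lid are clear, and the yellow lid is separate. Crop centres: blue (126,426), coaster (560,155), green (87,156), orange (512,453), lid disc (455,156) and knob (467,145).

```bash
python3 - <<'E'
from rig import grab_frame
from h import *
f=grab_frame("top"); s=grab_frame("side")
L=dict(blue=(161.5,276.5,64),green=(351.75,209,50),orange=(458,283.3,40),lid=(443.8,209,14),knob=(446.8,206.2,38),coaster=(270,208.7,6),jar=(266.5,274.7,86),bottle=(360.3,283.7,85),timer=(165,211,52),yknob=(404.5,244.3,38),cabinet=(200,84,500),edge=(300,305,0))
for k,(u,v,z) in L.items():
    p=plane(f,u,v,z); print(k,p,np.hypot(*p).round(), "side px",proj(s,[*p,z]).round(1))
c=s["color"][:,:,::-1]
cv2.imwrite("pics/s1.png",cv2.resize(c[160:380,230:430],None,fx=2.7,fy=2.7,interpolation=cv2.INTER_CUBIC))
E
```

```text
blue [444.1 272.7] 521.0 side px [360.9 310.4]
green [573.2 -86. ] 580.0 side px [307.6 217.9]
orange [ 428.7 -289.1] 517.0 side px [373.1 186.8]
lid [ 579.3 -273.7] 641.0 side px [314.2 197.9]
knob [ 580.2 -274. ] 642.0 side px [313.6 189.3]
coaster [583.   73.9] 588.0 side px [294.5 272.8]
jar [444.2  76.2] 451.0 side px [363.8 239.9]
bottle [426.4 -96.2] 437.0 side px [373.7 202.6]
timer [570.5 272.1] 632.0 side px [284.1 313.9]
yknob [ 505.3 -188.3] 539.0 side px [340.8 203.8]
cabinet [640.9 134.4] 655.0 side px [232.5  12.4]
edge [391.3  15.1] 392.0 side px [389.6 262.3]
```

View pics/s1.png

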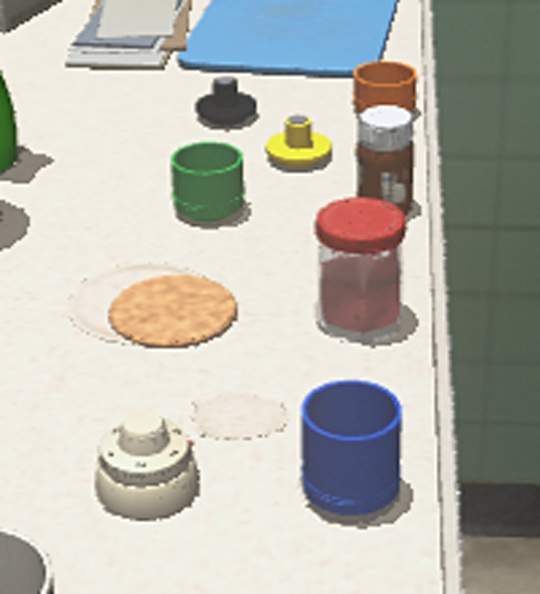

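```bash
cat > ov.py <<'E'
from h import *
def circ(f,img,p,z,rad,col,off,sc):
    a=np.linspace(0,2*np.pi,60)
    q=np.array([(proj(f,[p[0]+rad*np.cos(t),p[1]+rad*np.sin(t),z])-off+0.5)*sc-0.5 for t in a])
    cv2.polylines(img,[np.int32(q.round()).reshape(-1,1,2)],True,col,1)
E
python3 - <<'E'
from rig import grab_frame
from ov import *
t=grab_frame("top"); s=grab_frame("side")
for f,n,(x0,x1,y0,y1),sc in ((s,"s",(230,430,160,360),3),(t,"t",(130,330,170,310),4)):
    c=np.ascontiguousarray(cv2.resize(f["color"][y0:y1,x0:x1,::-1],None,fx=sc,fy=sc,interpolation=cv2.INTER_CUBIC))
    o=np.array([x0,y0])
    for p,z0,z1,rad in (((444,272.7),0,64,30),((573,-86),0,50,30),((428.7,-289),0,40,30),((580,-274),8,38,12),((579.5,-274),8,14,30),((583,74),0,6,48),((444,76),0,86,32.5)):
        circ(f,c,p,z1,rad,(255,0,255),o,sc)
        circ(f,c,p,z0,20 if z0==0 and rad==30 else rad,(255,255,0),o,sc)
    cv2.imwrite(f"pics/ov_{n}.png",c)
E
```

```text
(no output)
```

View pics/ov_s.png

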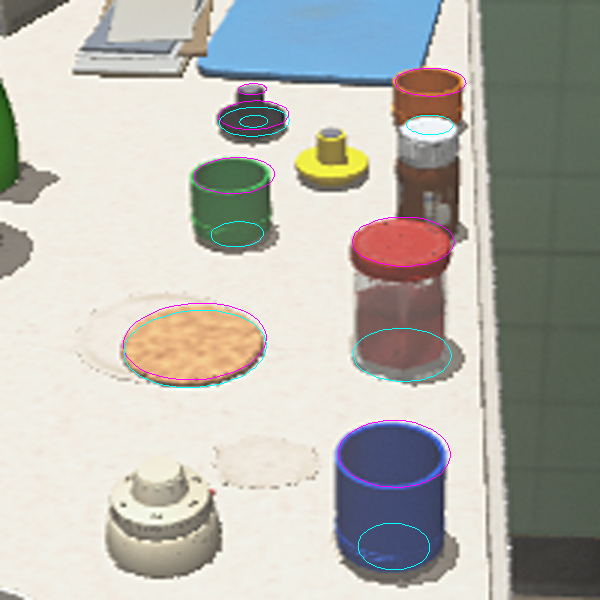

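View pics/ov_t.png

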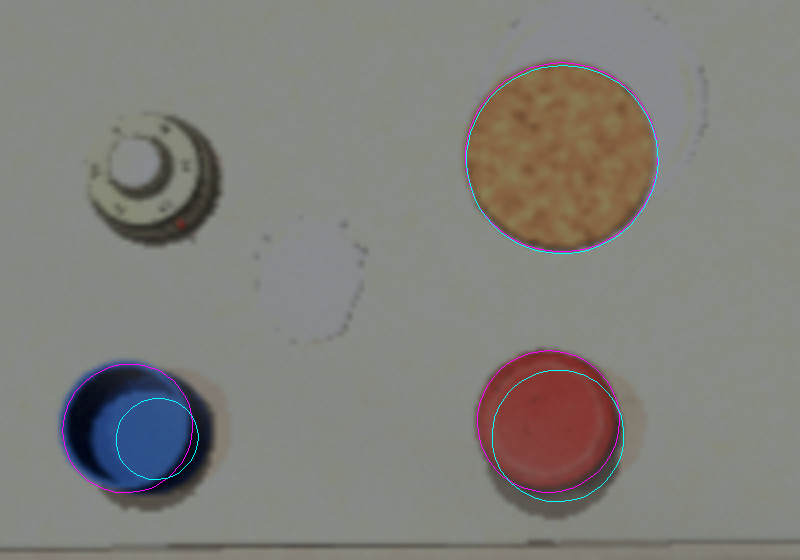

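```bash
python3 -m creep '[[0,0,-0.1162,0,0,0,0],[0,0,-0.1162,0,0,0,0],[0,0,-0.1162,0,0,0,0],[0,0,-0.1162,0,0,0,0],[0,0,-0.1162,0,0,0,0],[0,0,-0.1162,0,0,0,0],[0,0,-0.1162,0,0,0,0],[0,0,-0.1162,0,0,0,0],[0,0,-0.1162,0,0,0,0],[0,0,-0.1162,0,0,0,0]]' 40
```

```text
clock: 1.18
eef_pos: [248.3, -573.3, 404.0]
tcp_rot: [-3.141, -0.001, 1.622]
contact_force: [1.2, 0.1, -0.8]
opening: 1.003
```

```bash
python3 -m creep '[[0,0,0.05,38,9,0,0],[0,0,0,38,9,0,0],[0,0,0,38,9,0,0],[0,0,0,38,9,0,0],[0,0,0,38,9,0,0],[0,0,0,38,9,0,0],[0,0,0,38,9,0,0],[0,0,0,38,9,0,0],[0,0,0,38,9,0,0],[0,0,0,38,9,0,0]]'
python3 -m creep '[[0,0,0,38,9,0,0],[0,0,0,38,9,0,0],[0,0,0,38,9,0,0],[0,0,0,38,9,0,0],[0,0,0,38,9,0,0],[0,0,0,38,9,0,0],[0,0,0,38,9,0,0]]'
```

```text
clock: 2.02
eef_pos: [331.5, -183.1, 402.4]
tcp_rot: [3.139, 0.004, 1.575]
contact_force: [0.5, 0.3, 0.0]
opening: 1.005
clock: 2.6
eef_pos: [392.0, 96.8, 404.3]
tcp_rot: [3.13, 0.005, 1.573]
contact_force: [1.2, -0.9, 0.0]
opening: 1.001
```

```bash
python3 -m creep '[[0.005,-0.005,0,35,10.5,10,0],[0,0,0,35,10.5,20,0],[0,0,0,35,10.5,20,0],[0,0,0,35,10.5,20,0],[0,0,0,30,10,20,0],[0,0,0,0,0,0,0]]'
python3 - <<'E'
from rig import grab_frame,sense
from ov import *
f=grab_frame("wrist"); print(sense()["eef_pos"],sense()["tcp_rot"],f["T"].round(2).tolist())
c=np.ascontiguousarray(f["color"][:,:,::-1])
circ(f,c,(445.2,273.7),64,30,(255,0,255),np.zeros(2),1)
circ(f,c,(445.2,273.7),64,27,(255,0,255),np.zeros(2),1)
cv2.imwrite("pics/w1.png",c)
E
```

```text
clock: 3.1
eef_pos: [445.4, 278.5, 315.3]
tcp_rot: [3.124, 0.004, 1.58]
contact_force: [-0.6, -0.2, -0.2]
opening: 0.997
[444.79678489 276.79462741 316.38935013] [3.12439352 0.00546697 1.58016385] [[1.0, 0.0, 0.02, 445.32], [0.01, -0.95, -0.32, 359.3], [0.02, 0.32, -0.95, 283.86], [0.0, 0.0, 0.0, 1.0]]
```

View pics/w1.png

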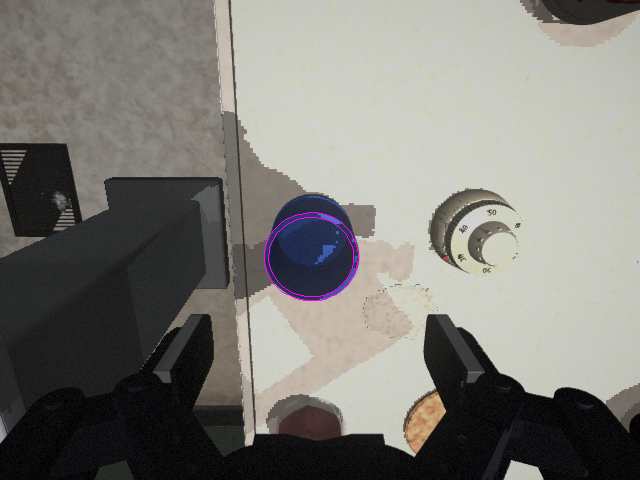

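The wrist view puts the blue rim at about (312,257), 1–2 px from the prediction. Descending now.

```bash
python3 -m creep '[[0.017,0.005,0.009,-3,1,10,0],[0,0,0,0,0,25,0],[0,0,0,0,0,25,0],[0,0,0,0,0,25,0],[0,0,0,0,0,15,0],[0,0,0,0,0,0,0]]'
```

```text
clock: 3.65
eef_pos: [446.3, 268.6, 215.6]
tcp_rot: [3.141, -0.003, 1.566]
contact_force: [-0.3, -0.1, -0.7]
opening: 1.005
```

```bash
python3 -m creep '[[0,-0.003,0,5,0,8,0],[0,0,0,0,0,10,0],[0,0,0,0,0,0,0],[0,0,0,0,0,0,0]]'
```

```text
clock: 3.98
eef_pos: [447.2, 271.6, 198.6]
tcp_rot: [3.14, -0.001, 1.562]
contact_force: [-0.3, 0.3, 0.7]
opening: 0.997
```

```bash
python3 -m creep '[[0,0,-0.008,2,-1,3,0],[0,0,0,0,0,0,0.4],[0,0,0,0,0,0,0.5],[0,0,0,0,0,0,0.5],[0,0,0,0,0,0,0.5],[0,0,0,0,0,0,0.5],[0,0,0,0,0,0,0.5]]' 40
```

```text
clock: 4.57
eef_pos: [446.9, 274.6, 198.3]
tcp_rot: [3.136, -0.004, 1.572]
contact_force: [-0.6, 0.5, -2.1]
opening: 0.703
```

```bash
python3 -m creep '[[0,0,0,0,0,-5,0.5],[0,0,0,0,0,-15,0.5],[0,0,0,0,0,-25,0.5],[0,0,0,0,0,-25,0.5],[0,0,0,-10,8,-10,0.5],[0,0,0,-30,20,0,0.5],[0,0,0,-30,20,0,0.5],[0,0,0,-30,20,0,0.5],[0,0,0,-30,20,0,0.5],[0,0,0,-20,15,0,0.5]]'
```

```text
clock: 5.4
eef_pos: [550.8, 122.7, 285.5]
tcp_rot: [3.136, -0.004, 1.581]
contact_force: [0.4, 1.4, -1.3]
opening: 0.7
```

```bash
python3 -m creep '[[0.005,-0.004,0.01,-25,17,0,0.5],[0,0,0,-15,10,0,0.5],[0,0,0,0,0,0,0.5],[0,0,0,0,0,0,0.5],[0,0,0,0,0,0,0.5]]'
python3 - <<'E'
from rig import grab_frame,sense
from ov import *
f=grab_frame("wrist"); print(sense()["eef_pos"],sense()["tcp_rot"],sense()["contact_force"])
c=np.ascontiguousarray(f["color"][:,:,::-1])
circ(f,c,(584,75),6,48,(255,0,255),np.zeros(2),1)
cv2.imwrite("pics/w2.png",c)
E
```

```text
clock: 5.82
eef_pos: [581.5, 75.8, 287.2]
tcp_rot: [3.138, 0.001, 1.564]
contact_force: [-0.2, 0.7, -1.1]
opening: 0.702
[581.27582324  76.13720198 287.10323113] [3.13873701e+00 8.95861887e-04 1.56428560e+00] [-0.24216551 -0.19787673 -1.10806741]
```

View pics/w2.png

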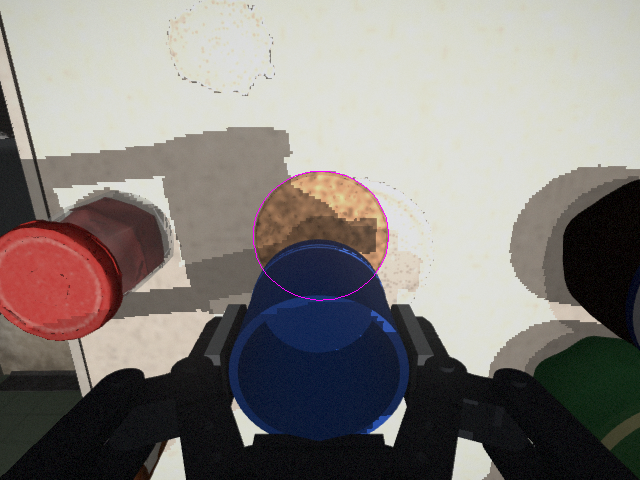

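The coaster lies exactly under the predicted ellipse, centre (321,236). Lowering.

```bash
python3 -m creep '[[0.002,0,-0.006,0,2.5,20,0.5],[0,0,0,0,0,25,0.5],[0,0,0,0,0,15,0.5],[0,0,0,0,0,8,0.5],[0,0,0,0,0,0,0.5],[0,0,0,0,0,0,0.5]]'
```

```text
clock: 6.37
eef_pos: [581.4, 82.2, 218.7]
tcp_rot: [3.14, -0.0, 1.577]
contact_force: [0.3, 0.1, -1.4]
opening: 0.698
```

```bash
python3 -m creep '[[0,0,0.005,-5,2.5,6,0.5],[0,0,0,0,0,0,0.5],[0,0,0,-1,0,2,0.5],[0,0,0,0,0,0,0.5]]'
```

```text
clock: 6.7
eef_pos: [584.8, 76.7, 212.6]
tcp_rot: [3.137, -0.001, 1.573]
contact_force: [0.0, -0.5, -1.3]
opening: 0.703
```

```bash
python3 -m creep '[[0.003,0,0,0,-1,5,0.5],[0,0,0,0,0,2,0.5],[0,0,0,0,0,2,0.5],[0,0,0,0,0,0,0.5],[0,0,0,0,0,0,0.5]]'
```

```text
clock: 7.12
eef_pos: [584.3, 76.3, 203.8]
tcp_rot: [3.138, -0.001, 1.573]
contact_force: [0.4, 1.1, -0.7]
opening: 0.701
```

```bash
python3 -m creep '[[0,0,0,0,0,1.5,0.5],[0,0,0,0,0,0,0.5],[0,0,0,0,0,0,0.5]]'
```

```text
clock: 7.37
eef_pos: [584.6, 76.4, 204.2]
tcp_rot: [3.137, -0.001, 1.573]
contact_force: [-1.0, -0.1, -1.5]
opening: 0.7
```

```bash
python3 -m creep '[[0,0,0,0,0,2,0.5],[0,0,0,0,0,1,0.5],[0,0,0,0,0,0,0.5]]'
```

```text
clock: 7.62
eef_pos: [585.0, 76.3, 203.8]
tcp_rot: [3.137, -0.001, 1.573]
contact_force: [0.9, -0.4, -1.1]
opening: 0.702
```

```bash
python3 - <<'E'
from rig import grab_frame,sense
from ov import *
s=grab_frame("side")
c=np.ascontiguousarray(cv2.resize(s["color"][200:350,200:400,::-1],None,fx=4,fy=4,interpolation=cv2.INTER_CUBIC)); o=np.array([200,200])
circ(s,c,(585,76),6,20,(255,255,0),o,4);circ(s,c,(585,76),70,30,(255,0,255),o,4)
cv2.imwrite("pics/s3.png",c); print(sense())
E
```

```text
{'clock': 7.6667, 'qpos': array([1.27149587e-01, 5.53565407e-01, 1.84722776e+00, 5.61264397e-04,
       7.35442353e-01, 1.24897017e-01]), 'qvel': array([-0.00037522,  0.00831374,  0.00089756,  0.00106591, -0.01178615,
        0.00169436]), 'joint_efforts': array([-8.08872341e-03, -6.34104824e+01, -2.32411426e+01,  3.35134246e-03,
        6.62100222e-02, -9.70424730e-05]), 'eef_pos': array([585.03277882,  76.36663379, 203.72104929]), 'tcp_rot': array([ 3.13632451e+00, -1.04317386e-03,  1.57263646e+00]), 'contact_force': array([ 0.73959445, -0.49926009, -0.86985477]), 'wrist_torque': array([-0.0088486 , -0.00853991,  0.00154654]), 'opening': 0.7010605744719297}
```

View pics/s3.png

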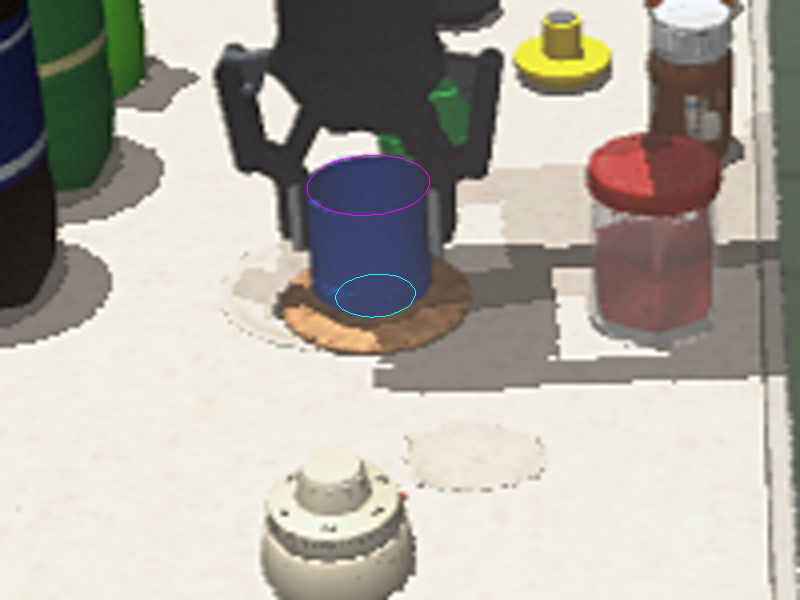

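```bash
python3 -m creep '[[0.004,0,0,0,0,4,0.5],[0,0,0,0,0,0,0.5]]'
```

```text
clock: 7.83
eef_pos: [586.0, 76.4, 203.2]
tcp_rot: [3.138, -0.001, 1.573]
contact_force: [-0.8, -0.7, -1.1]
opening: 0.699
```

```bash
python3 -m creep '[[0,0,0,0,0,4,0.5],[0,0,0,0,0,4,0.5]]'
```

```text
clock: 8.0
eef_pos: [586.9, 76.6, 200.9]
tcp_rot: [3.137, -0.002, 1.572]
contact_force: [-21.3, -2.0, 55.3]
opening: 0.704
```

```bash
python3 -m creep '[[0,0,0,0,-2,-2,0.5],[0,0,0,0,0,0,0.3],[0,0,0,0,0,0,0],[0,0,0,0,0,0,0],[0,0,0,0,0,0,0],[0,0,0,0,0,0,0]]'; python3 -m creep '[[0,0,0,0,0,-10,0],[0,0,0,0,0,-25,0],[0,0,0,0,0,-35,0],[0,0,0,0,0,-35,0],[0,0,0,-25,0,-10,0],[0,0,0,-35,0,0,0],[0,0,0,-35,0,0,0],[0,0,0,-30,0,0,0],[0,0,0,-10,0,0,0],[0,0,0,0,0,0,0]]'
python3 - <<'E'
from rig import grab_frame,sense
from ov import *
s=grab_frame("top")
c=np.ascontiguousarray(cv2.resize(s["color"][150:270,210:410,::-1],None,fx=4,fy=4,interpolation=cv2.INTER_CUBIC)); o=np.array([210,150])
circ(s,c,(584,75),6,48,(255,255,0),o,4);circ(s,c,(584,75),70,30,(255,0,255),o,4);circ(s,c,(574.3,-85),50,30,(255,0,255),o,4)
cv2.imwrite("pics/t4.png",c)
s=grab_frame("wrist")
c=np.ascontiguousarray(s["color"][:,:,::-1]); o=np.zeros(2)
circ(s,c,(584,75),6,48,(255,255,0),o,1);circ(s,c,(585,76),70,30,(255,0,255),o,1);
cv2.imwrite("pics/w4.png",c)
E
```

```text
clock: 8.5
eef_pos: [585.3, 76.7, 203.1]
tcp_rot: [3.136, -0.002, 1.572]
contact_force: [-0.2, 0.9, 1.0]
opening: 1.003
clock: 9.33
eef_pos: [585.2, -62.3, 327.6]
tcp_rot: [3.135, -0.0, 1.577]
contact_force: [-0.2, 0.3, -0.5]
opening: 1.003
```

View pics/t4.png

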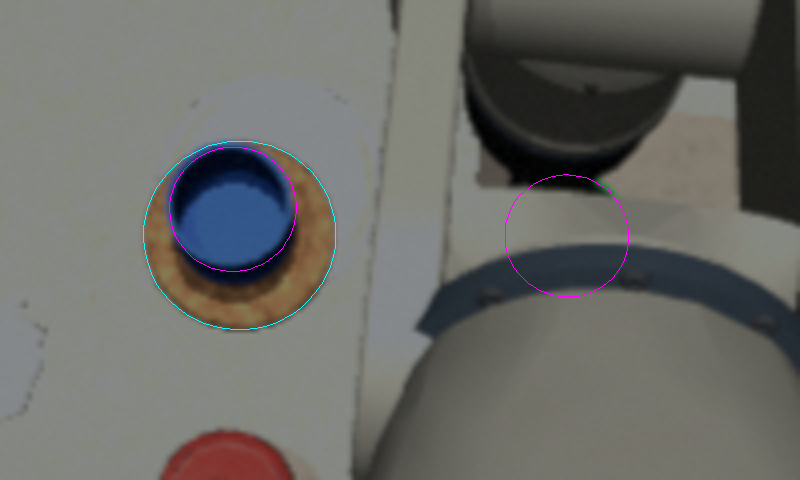

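View pics/w4.png

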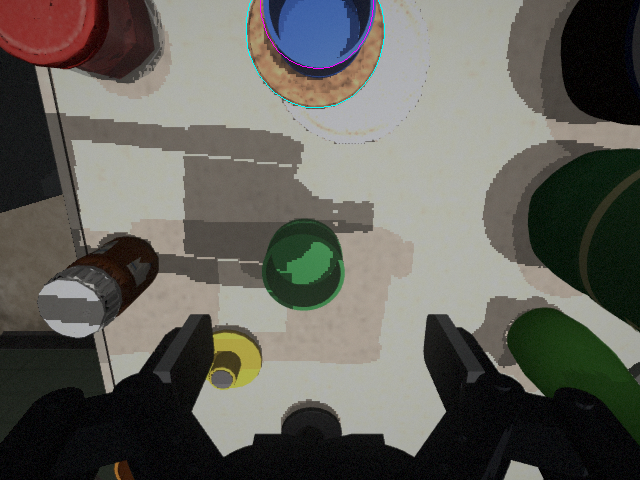

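```bash
python3 - <<'E'
from rig import grab_frame,sense
from ov import *
s=grab_frame("wrist"); print(sense()["eef_pos"], plane(s,303.5,270.5,50))
c=np.ascontiguousarray(cv2.resize(s["color"][190:330,220:390,::-1],None,fx=4,fy=4)); o=np.array([220,190])
for rr in (27,30): circ(s,c,(574.3,-85),50,rr,(255,0,255),o,4)
cv2.imwrite("pics/w5.png",c)
c=np.ascontiguousarray(cv2.resize(s["color"][0:120,220:420,::-1],None,fx=4,fy=4)); o=np.array([220,0])
for rr in (27,30): circ(s,c,(585,76),70,rr,(255,0,255),o,4)
cv2.imwrite("pics/w6.png",c)
E
```

```text
[585.17564901 -59.63918803 326.98191393] [576.4 -83.3]
```

View pics/w5.png

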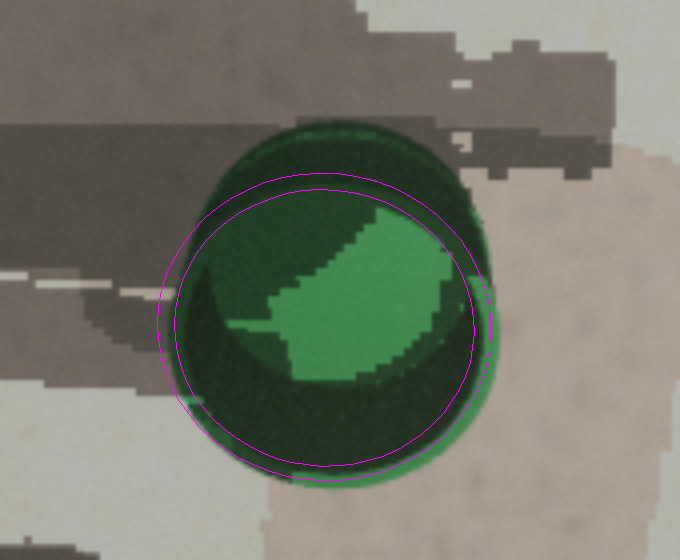

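View pics/w6.png

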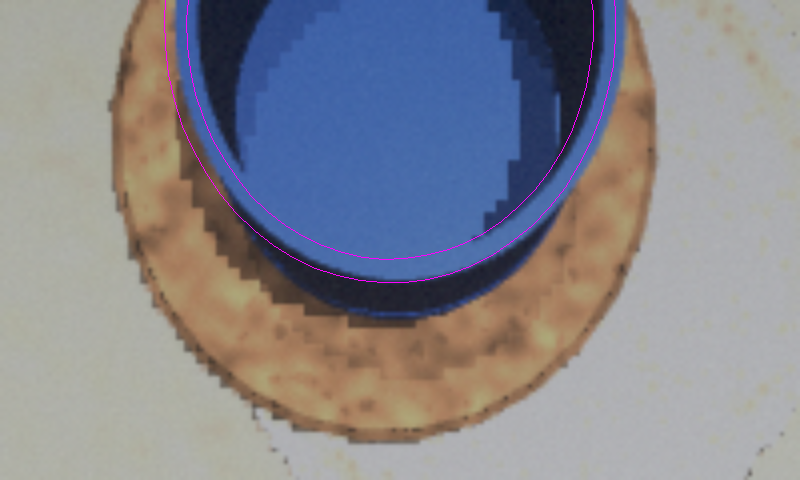

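```bash
python3 -m creep '[[0.006,0,0.006,-24,-9,0,0],[0,0,0,0,0,30,0],[0,0,0,0,0,35,0],[0,0,0,0,0,30,0],[0,0,0,0,0,15,0],[0,0,0,0,0,0,0],[0,0,0,0,0,0,0]]'
```

```text
clock: 10.07
eef_pos: [577.9, -73.9, 214.1]
tcp_rot: [3.14, -0.003, 1.582]
contact_force: [0.3, 0.1, 1.2]
opening: 1.0
```

```bash
python3 -m creep '[[0,-0.003,0.011,-12,-2,0,0],[0,0,0,0,0,10,0],[0,0,0,0,0,12,0],[0,0,0,0,0,6,0],[0,0,0,0,0,0,0],[0,0,0,0,0,0,0]]'
```

```text
clock: 10.57
eef_pos: [577.9, -85.1, 187.4]
tcp_rot: [3.134, 0.001, 1.573]
contact_force: [-1.1, -0.2, 0.5]
opening: 0.999
```

```bash
python3 -m creep '[[0.007,0,0,-1,-2,2,0],[0,0,0,0,0,0,0],[0,0,0,0,0,0,0.5],[0,0,0,0,0,0,0.5],[0,0,0,0,0,0,0.5],[0,0,0,0,0,0,0.5],[0,0,0,0,0,0,0.5],[0,0,0,0,0,0,0.5]]' 40
```

```text
clock: 11.23
eef_pos: [576.2, -86.3, 186.5]
tcp_rot: [3.14, 0.001, 1.572]
contact_force: [-0.0, -0.0, -1.1]
opening: 0.694
```

```bash
python3 -m creep '[[0,0,0,0,0,-5,0.5],[0,0,0,0,0,-20,0.5],[0,0,0,0,0,-35,0.5],[0,0,0,0,0,-35,0.5],[0,0,0,0,0,-12,0.5],[0,0,0,20,2,0,0.5],[0,0,0,35,2,0,0.5],[0,0,0,35,2,0,0.5],[0,0,0,30,2,0,0.5],[0,0,0,0,0,0,0.5]]'
```

```text
clock: 12.07
eef_pos: [584.0, 36.3, 302.1]
tcp_rot: [3.138, 0.0, 1.567]
contact_force: [-0.8, 0.6, -1.1]
opening: 0.695
```

```bash
python3 -m creep '[[0.003,0,-0.004,25,1,0,0.5],[0,0,0,14,1,0,0.5],[0,0,0,0,0,0,0.5],[0,0,0,0,0,0,0.5],[0,0,0,0,0,0,0.5]]'
python3 - <<'E'
from rig import grab_frame,sense
from ov import *
s=grab_frame("wrist"); e=sense(); print(e["eef_pos"],e["tcp_rot"])
c=np.ascontiguousarray(s["color"][:,:,::-1]); o=np.zeros(2)
circ(s,c,(584,75),6,48,(255,255,0),o,1);circ(s,c,(586,76),70,30,(255,0,255),o,1)
p=e["eef_pos"]; zb=p[2]-186.5
circ(s,c,(p[0],p[1]),zb+50,30,(0,255,255),o,1)
circ(s,c,(p[0],p[1]),zb+50,27,(0,255,255),o,1)
circ(s,c,(p[0],p[1]),zb,20,(0,255,255),o,1)
cv2.imwrite("pics/w7.png",c)
E
```

```text
clock: 12.48
eef_pos: [585.8, 77.4, 303.1]
tcp_rot: [3.141, 0.001, 1.575]
contact_force: [-0.2, 0.2, -0.8]
opening: 0.695
[585.78191762  77.1129846  303.06800954] [3.14101386e+00 1.41180542e-03 1.57458276e+00]
```

View pics/w7.png

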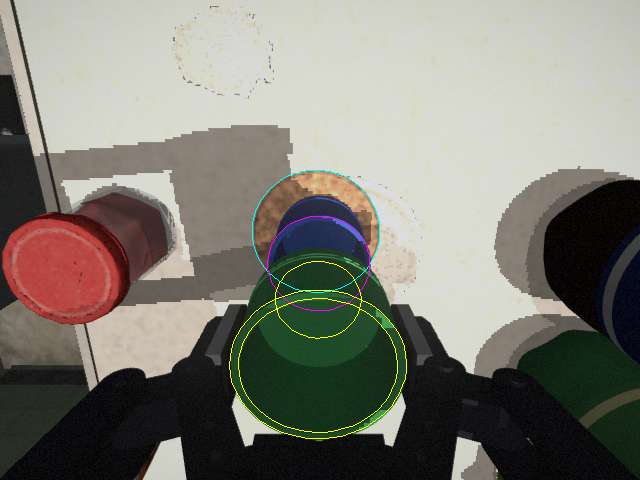

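```bash
python3 -m creep '[[0,0,0,-2,0,15,0.5],[0,0,0,0,0,15,0.5],[0,0,0,0,0,8,0.5],[0,0,0,0,0,0,0.5],[0,0,0,0,0,0,0.5]]'
```

```text
clock: 12.95
eef_pos: [586.2, 70.5, 264.6]
tcp_rot: [3.14, 0.002, 1.57]
contact_force: [0.1, 0.5, -0.6]
opening: 0.695
```

```bash
python3 -m creep '[[0,0,0,5,0,0,0.5],[0,0,0,0,0,0,0.5],[0,0,0,0,0,0,0.5]]'
```

```text
clock: 13.2
eef_pos: [586.7, 75.0, 265.7]
tcp_rot: [3.139, 0.002, 1.569]
contact_force: [-0.4, 0.1, -1.0]
opening: 0.695
```

```bash
python3 -m creep '[[0,0,0,1,-1,5,0.5],[0,0,0,0,0,5,0.5],[0,0,0,0,0,2,0.5],[0,0,0,0,0,0,0.5]]'
```

```text
clock: 13.53
eef_pos: [586.1, 76.6, 254.0]
tcp_rot: [3.137, 0.002, 1.57]
contact_force: [0.2, 0.4, -1.4]
opening: 0.695
```

```bash
python3 -m creep '[[0.003,0,0,-1,0,4,0.5],[0,0,0,0,0,2,0.5],[0,0,0,0,0,0,0.5]]'
```

```text
clock: 13.78
eef_pos: [586.2, 75.6, 248.1]
tcp_rot: [3.14, 0.002, 1.57]
contact_force: [-1.3, 0.3, 6.4]
opening: 0.697
```

```bash
python3 -m creep '[[0,0,0,0,0,0,0.3],[0,0,0,0,0,0,0],[0,0,0,0,0,0,0],[0,0,0,0,0,0,0],[0,0,0,0,0,0,0]]'; python3 -m creep '[[0,0,0,0,0,-10,0],[0,0,0,0,0,-25,0],[0,0,0,0,0,-30,0],[0,0,0,0,0,-10,0],[0,0,0,-20,-6,0,0],[0,0,0,-38,-15,0,0],[0,0,0,-38,-15,0,0],[0,0,0,-38,-15,0,0],[0,0,0,-38,-15,0,0],[0,0,0,-38,-15,0,0]]'
python3 - <<'E'
from rig import grab_frame,sense
from ov import *
for n in ("side","top"):
  s=grab_frame(n)
  x0,y0=(200,170) if n=="side" else (190,140)
  c=np.ascontiguousarray(cv2.resize(s["color"][y0:y0+150,x0:x0+200,::-1],None,fx=4,fy=4,interpolation=cv2.INTER_CUBIC)); o=np.array([x0,y0])
  circ(s,c,(585.5,76),70,30,(255,255,0),o,4);circ(s,c,(585.5,76),112,30,(255,0,255),o,4)
  cv2.imwrite(f"pics/{n}8.png",c)
E
```

```text
clock: 14.2
eef_pos: [586.3, 75.4, 247.8]
tcp_rot: [3.14, 0.002, 1.57]
contact_force: [0.0, 0.0, 0.7]
opening: 1.0
clock: 15.03
eef_pos: [505.8, -134.5, 330.9]
tcp_rot: [3.132, 0.001, 1.58]
contact_force: [0.4, -0.2, 0.5]
opening: 0.998
```

View pics/side8.png

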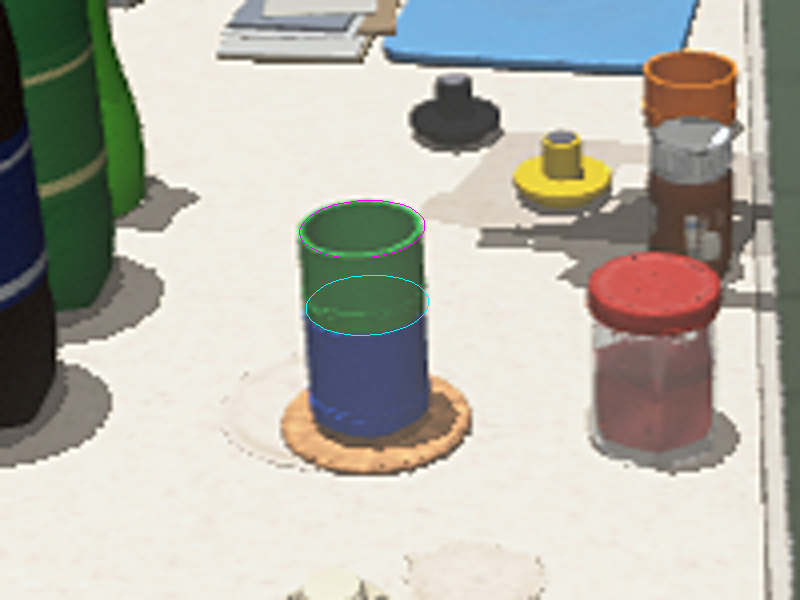

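View pics/top8.png

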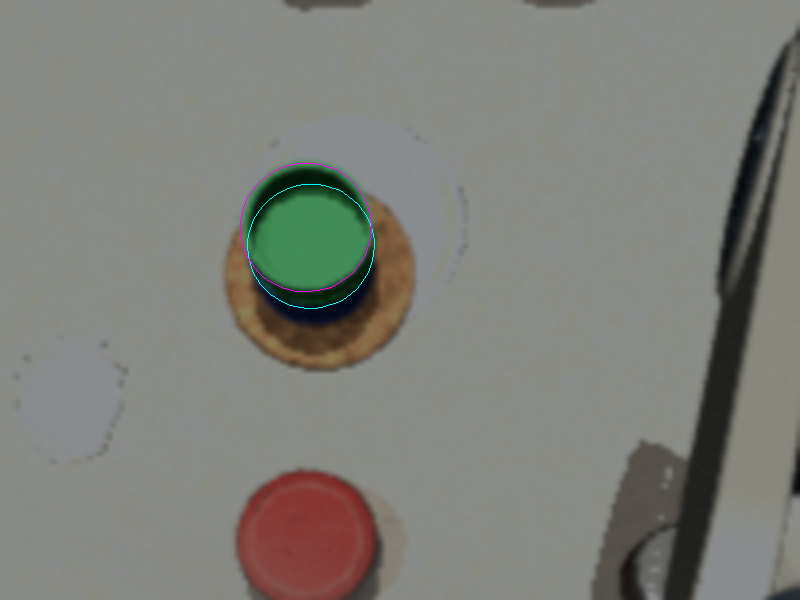

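The green pot is seated: its rim, at about (362,228) in the side crop, matches the prediction. Next is the orange pot.

```bash
python3 -m creep '[[0.009,0,0.009,-36,-18,0,0],[0,0,0,-36,-18,0,0],[0,0,0,-36,-18,0,0],[0,0,0,-20,-10,0,0],[0,0,0,0,0,0,0],[0,0,0,0,0,0,0]]'
python3 - <<'E'
from rig import grab_frame,sense
from ov import *
s=grab_frame("wrist"); e=sense(); print(e["eef_pos"],e["tcp_rot"])
c=np.ascontiguousarray(s["color"][:,:,::-1]); o=np.zeros(2)
for rr in (27,30): circ(s,c,(430,-288),40,rr,(255,0,255),o,1)
c=cv2.resize(c[140:380,180:500],None,fx=2.5,fy=2.5)
cv2.imwrite("pics/w9.png",c)
E
```

```text
clock: 15.63
eef_pos: [440.2, -266.6, 332.9]
tcp_rot: [3.138, 0.003, 1.565]
contact_force: [0.4, -1.0, -0.1]
opening: 1.001
[ 440.43084596 -266.22436256  332.99347737] [3.13777264 0.00315831 1.56552786]
```

View pics/w9.png

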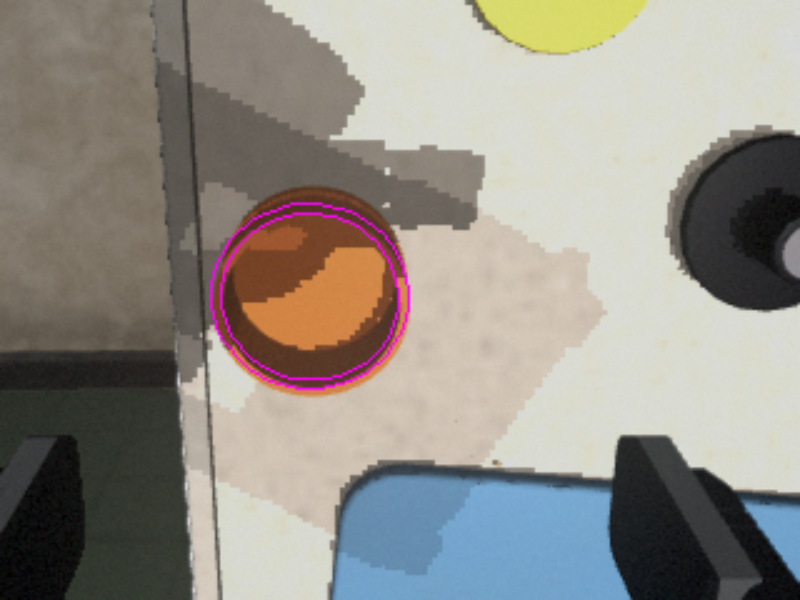

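```bash
python3 -m creep '[[0.003,0.003,-0.005,-23,-10,0,0],[0,0,0,0,0,30,0],[0,0,0,0,0,35,0],[0,0,0,0,0,30,0],[0,0,0,0,0,15,0],[0,0,0,0,0,0,0],[0,0,0,0,0,0,0]]'
```

```text
clock: 16.27
eef_pos: [437.3, -283.4, 221.9]
tcp_rot: [3.134, 0.002, 1.579]
contact_force: [-0.1, -1.1, 0.1]
opening: 0.998
```

```bash
python3 -m creep '[[0.007,0.002,0.008,-6,-6,0,0],[0,0,0,0,0,0,0],[0,0,0,0,0,12,0],[0,0,0,0,0,12,0],[0,0,0,0,0,10,0],[0,0,0,0,0,0,0],[0,0,0,0,0,0,0]]'
```

```text
clock: 16.85
eef_pos: [433.6, -289.6, 189.1]
tcp_rot: [3.135, 0.004, 1.572]
contact_force: [-1.1, 0.3, 0.2]
opening: 1.002
```

```bash
python3 -m creep '[[0.006,0.004,0,0,-3,6,0],[0,0,0,0,0,5,0],[0,0,0,0,0,0,0],[0,0,0,0,0,0,0]]'
```

```text
clock: 17.18
eef_pos: [430.1, -289.6, 176.6]
tcp_rot: [-3.141, -0.001, 1.572]
contact_force: [-0.3, -0.8, 0.3]
opening: 1.0
```

```bash
python3 -m creep '[[0,0,0,0,0,0,0.4],[0,0,0,0,0,0,0.5],[0,0,0,0,0,0,0.5],[0,0,0,0,0,0,0.5],[0,0,0,0,0,0,0.5],[0,0,0,0,0,0,0.5]]' 40; python3 -m creep '[[0,0,0,0,0,-6,0.5],[0,0,0,0,0,-25,0.5],[0,0,0,0,0,-35,0.5],[0,0,0,0,0,-40,0.5],[0,0,0,0,0,-40,0.5],[0,0,0,0,0,-15,0.5],[0,0,0,0,0,0,0.5]]'
```

```text
clock: 17.68
eef_pos: [430.4, -289.8, 177.6]
tcp_rot: [3.142, -0.0, 1.572]
contact_force: [0.7, 0.6, -1.5]
opening: 0.695
clock: 18.27
eef_pos: [429.5, -289.2, 346.1]
tcp_rot: [-3.138, -0.003, 1.572]
contact_force: [0.5, -0.6, -0.7]
opening: 0.698
```

```bash
python3 -m creep '[[-0.004,-0.003,0,20,9,0,0.5],[0,0,0,36,15,0,0.5],[0,0,0,36,15,0,0.5],[0,0,0,36,15,0,0.5],[0,0,0,36,15,0,0.5],[0,0,0,36,15,0,0.5],[0,0,0,36,15,0,0.5],[0,0,0,36,15,0,0.5],[0,0,0,25,10,0,0.5],[0,0,0,0,0,0,0.5]]'
```

```text
clock: 19.1
eef_pos: [556.1, 19.9, 342.6]
tcp_rot: [3.14, 0.003, 1.565]
contact_force: [0.1, -0.1, -0.2]
opening: 0.694
```

```bash
python3 -m creep '[[0,0.003,-0.004,25,13,0,0.5],[0,0,0,25,12,0,0.5],[0,0,0,5,4,0,0.5],[0,0,0,0,0,0,0.5],[0,0,0,0,0,0,0.5],[0,0,0,0,0,0,0.5]]'
python3 - <<'E'
from rig import grab_frame,sense
from ov import *
s=grab_frame("wrist"); e=sense(); print(e["eef_pos"],e["tcp_rot"])
c=np.ascontiguousarray(s["color"][:,:,::-1]); o=np.zeros(2)
circ(s,c,(586,76),112,30,(255,0,255),o,1)
p=e["eef_pos"]; zb=p[2]-177.6
for z,rr in ((40,30),(40,27),(0,20)): circ(s,c,(p[0],p[1]),zb+z,rr,(255,255,0),o,1)
cv2.imwrite("pics/w10.png",c)
E
```

```text
clock: 19.6
eef_pos: [583.7, 77.6, 336.9]
tcp_rot: [-3.135, 0.002, 1.574]
contact_force: [-0.3, 0.1, -0.5]
opening: 0.699
[583.55878716  77.31188204 336.90730663] [-3.13426687e+00  2.15082711e-03  1.57364568e+00]
```

View pics/w10.png

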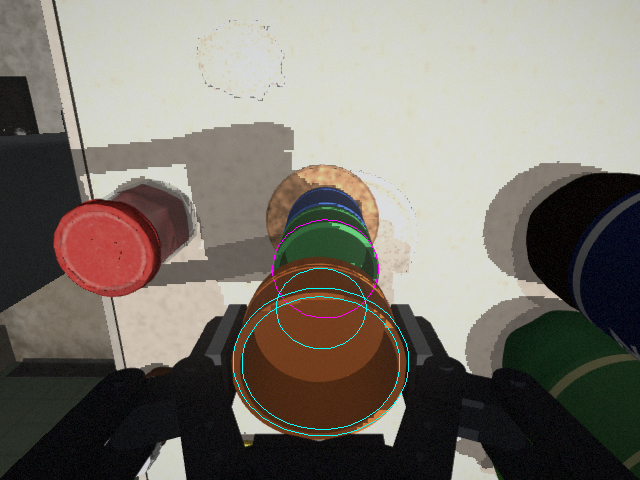

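```bash
python3 -m creep '[[-0.007,0.002,0.003,0,2,0,0.5],[0,0,0,0,0,15,0.5],[0,0,0,0,0,15,0.5],[0,0,0,0,0,8,0.5],[0,0,0,0,0,0,0.5],[0,0,0,0,0,0,0.5]]'
```

```text
clock: 20.15
eef_pos: [585.0, 72.2, 299.0]
tcp_rot: [3.139, 0.0, 1.564]
contact_force: [-0.1, 0.6, -0.3]
opening: 0.696
```

```bash
python3 -m creep '[[0.003,0,-0.006,4,1,0,0.5],[0,0,0,0,0,0,0.5],[0,0,0,0,0,4,0.5],[0,0,0,0,0,3,0.5],[0,0,0,0,0,0,0.5],[0,0,0,0,0,0,0.5]]'
```

```text
clock: 20.65
eef_pos: [586.9, 76.3, 293.9]
tcp_rot: [3.138, -0.0, 1.57]
contact_force: [1.1, 0.7, -0.7]
opening: 0.699
```

```bash
python3 -m creep '[[0.003,0,0,0,-1,4,0.5],[0,0,0,0,0,4,0.5],[0,0,0,0,0,0,0.5]]'
```

```text
clock: 20.9
eef_pos: [585.8, 76.4, 285.4]
tcp_rot: [3.141, -0.0, 1.57]
contact_force: [-0.4, 0.6, -1.0]
opening: 0.695
```

```bash
python3 -m creep '[[0,0,0,0,0,3,0.5],[0,0,0,0,0,2,0.5],[0,0,0,0,0,0,0.5]]'
```

```text
clock: 21.15
eef_pos: [586.2, 76.5, 281.1]
tcp_rot: [3.141, -0.0, 1.57]
contact_force: [-0.5, 0.8, -0.3]
opening: 0.692
```

```bash
python3 -m creep '[[0,0,0,0,0,3,0.5],[0,0,0,0,0,0,0.5]]'
```

```text
clock: 21.32
eef_pos: [587.1, 76.7, 281.6]
tcp_rot: [3.138, -0.001, 1.57]
contact_force: [-0.1, -0.1, -0.5]
opening: 0.695
```

```bash
python3 -m creep '[[0.003,0,0,0,-1,0,0.5],[0,0,0,0,0,0,0.3],[0,0,0,0,0,0,0],[0,0,0,0,0,0,0],[0,0,0,0,0,0,0]]'; python3 -m creep '[[0,0,0,0,0,-10,0],[0,0,0,0,0,-25,0],[0,0,0,0,0,-30,0],[0,0,0,-20,0,0,0],[0,0,0,-38,0,0,0],[0,0,0,-38,0,0,0],[0,0,0,-38,0,0,0],[0,0,0,-38,0,0,0],[0,0,0,-38,0,0,0],[0,0,0,-38,0,0,0]]'
python3 - <<'E'
from rig import grab_frame,sense
from ov import *
for n in ("side","top"):
  s=grab_frame(n)
  x0,y0=(200,170) if n=="side" else (190,140)
  c=np.ascontiguousarray(cv2.resize(s["color"][y0:y0+150,x0:x0+200,::-1],None,fx=4,fy=4,interpolation=cv2.INTER_CUBIC)); o=np.array([x0,y0])
  circ(s,c,(586,76),112,30,(255,255,0),o,4);circ(s,c,(586,76),144,30,(255,0,255),o,4)
  cv2.imwrite(f"pics/{n}11.png",c)
E
```

```text
clock: 21.73
eef_pos: [586.1, 76.6, 281.2]
tcp_rot: [3.14, -0.001, 1.57]
contact_force: [-0.9, -0.5, -0.2]
opening: 1.002
clock: 22.57
eef_pos: [587.0, -173.9, 355.0]
tcp_rot: [3.137, -0.002, 1.581]
contact_force: [0.6, 1.2, 0.6]
opening: 0.998
```

View pics/side11.png

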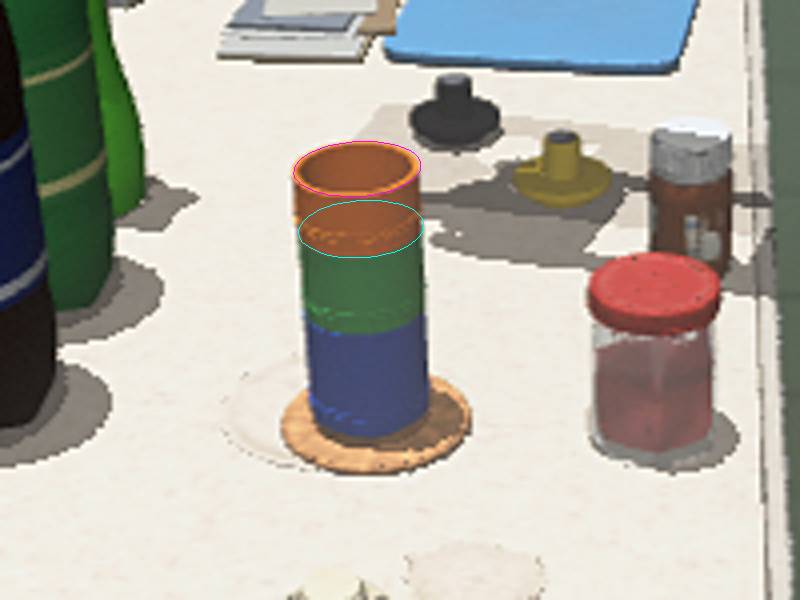

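View pics/top11.png

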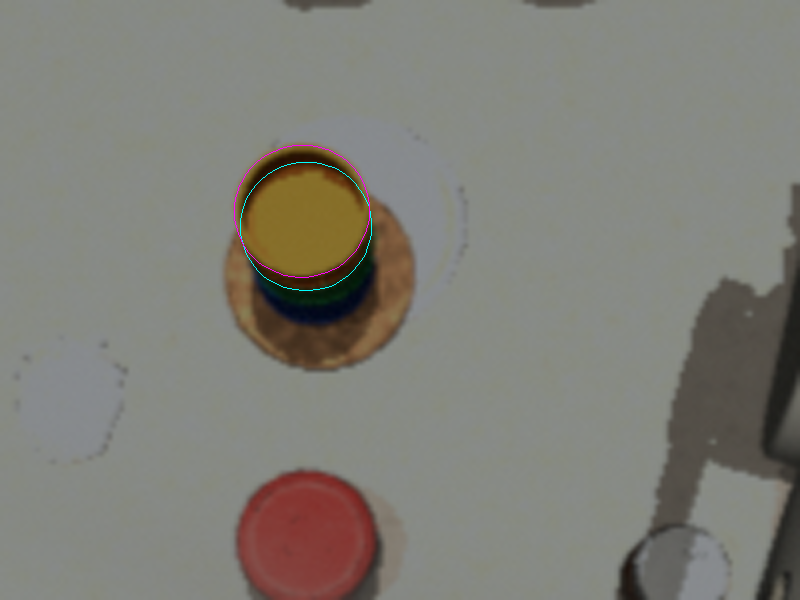

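The orange pot is seated, with its rim on the prediction in both views. Now the black lid, around (581,-273).

```bash
python3 -m creep '[[0.004,-0.002,0.009,-36,-2,0,0],[0,0,0,-25,-1,10,0],[0,0,0,-10,0,10,0],[0,0,0,0,0,0,0],[0,0,0,0,0,0,0],[0,0,0,0,0,0,0]]'
python3 - <<'E'
from rig import grab_frame,sense
from ov import *
s=grab_frame("wrist"); e=sense(); print(e["eef_pos"],e["tcp_rot"])
c=np.ascontiguousarray(s["color"][:,:,::-1]); o=np.array([160,140])
c=cv2.resize(c[140:380,160:480],None,fx=2.5,fy=2.5)
circ(s,c,(581,-273),38,12,(255,0,255),o,2.5);circ(s,c,(581,-273),14,30,(255,0,255),o,2.5)
cv2.imwrite("pics/w12.png",c)
E
```

```text
clock: 23.17
eef_pos: [584.3, -248.7, 336.6]
tcp_rot: [3.14, 0.0, 1.564]
contact_force: [0.5, 1.2, -0.4]
opening: 0.996
[ 584.36534154 -248.48032483  336.73338215] [3.13976456e+00 4.01728151e-04 1.56487305e+00]
```

View pics/w12.png

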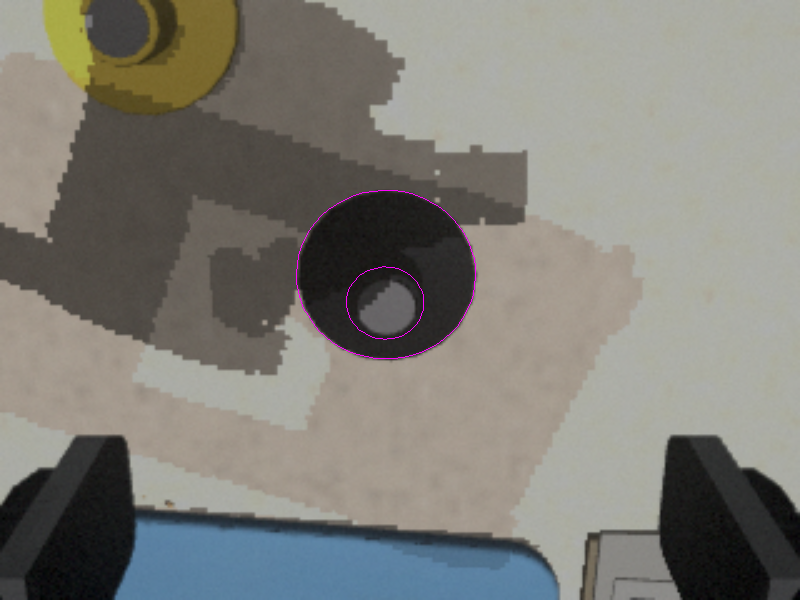

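```bash
python3 -m creep '[[0.002,0,-0.006,-24,-3,0,0],[0,0,0,0,0,0,0],[0,0,0,0,0,30,0],[0,0,0,0,0,35,0],[0,0,0,0,0,30,0],[0,0,0,0,0,15,0],[0,0,0,0,0,0,0],[0,0,0,0,0,0,0]]'
```

```text
clock: 23.88
eef_pos: [585.8, -263.4, 229.3]
tcp_rot: [3.134, 0.002, 1.58]
contact_force: [0.1, -0.1, -0.0]
opening: 0.997
```

```bash
python3 -m creep '[[0.007,0.002,0.009,-10,-4,0,0],[0,0,0,0,0,0,0],[0,0,0,0,0,12,0],[0,0,0,0,0,12,0],[0,0,0,0,0,6,0],[0,0,0,0,0,0,0],[0,0,0,0,0,0,0]]'
```

```text
clock: 24.47
eef_pos: [584.0, -274.1, 202.3]
tcp_rot: [3.134, 0.003, 1.571]
contact_force: [0.5, -0.4, 0.1]
opening: 1.002
```

```bash
python3 -m creep '[[0.007,0.003,0,1,-3,5,0],[0,0,0,0,0,4,0],[0,0,0,0,0,0,0],[0,0,0,0,0,0,0]]'
```

```text
clock: 24.8
eef_pos: [580.6, -272.9, 192.2]
tcp_rot: [-3.141, -0.001, 1.571]
contact_force: [-0.0, 0.6, -0.1]
opening: 0.998
```

```bash
python3 -m creep '[[0,0,0,0,0,0,0.4],[0,0,0,0,0,0,0.8],[0,0,0,0,0,0,0.9],[0,0,0,0,0,0,0.9],[0,0,0,0,0,0,0.9],[0,0,0,0,0,0,0.9],[0,0,0,0,0,0,0.9],[0,0,0,0,0,0,0.9]]' 40
```

```text
clock: 25.47
eef_pos: [581.0, -273.1, 193.2]
tcp_rot: [3.141, -0.0, 1.571]
contact_force: [0.1, 0.3, 0.2]
opening: 0.261
```

```bash
python3 -m creep '[[0,0,0,0,0,-6,0.9],[0,0,0,0,0,-25,0.9],[0,0,0,0,0,-35,0.9],[0,0,0,0,0,-40,0.9],[0,0,0,0,0,-40,0.9],[0,0,0,0,0,-25,0.9],[0,0,0,20,0,0,0.9],[0,0,0,36,0,0,0.9],[0,0,0,36,0,0,0.9],[0,0,0,36,0,0,0.9]]'; python3 -m creep '[[0,0,0,36,0,0,0.9],[0,0,0,36,0,0,0.9],[0,0,0,36,0,0,0.9],[0,0,0,36,0,0,0.9],[0,0,0,25,0,0,0.9],[0,0,0,0,0,0,0.9],[0,0,0,0,0,0,0.9]]'
```

```text
clock: 26.3
eef_pos: [580.1, -147.4, 376.3]
tcp_rot: [3.138, 0.002, 1.563]
contact_force: [0.4, -0.3, -0.8]
opening: 0.263
clock: 26.88
eef_pos: [578.9, 35.5, 380.5]
tcp_rot: [3.134, 0.0, 1.567]
contact_force: [0.4, -1.4, -0.7]
opening: 0.259
```

```bash
python3 -m creep '[[0.007,0,-0.003,20,4,4,0.9],[0,0,0,20,2,4,0.9],[0,0,0,0,0,0,0.9],[0,0,0,0,0,0,0.9],[0,0,0,0,0,0,0.9]]'
python3 - <<'E'
from rig import grab_frame,sense
from ov import *
s=grab_frame("wrist"); e=sense(); print(e["eef_pos"],e["tcp_rot"])
c=np.ascontiguousarray(s["color"][:,:,::-1]); o=np.zeros(2)
circ(s,c,(586,76),144,30,(255,0,255),o,1)
p=e["eef_pos"]; zb=p[2]-193
for z,rr in ((14,30),(38,12)): circ(s,c,(p[0],p[1]),zb+z,rr,(255,255,0),o,1)
cv2.imwrite("pics/w13.png",c)
E
```

```text
clock: 27.3
eef_pos: [585.3, 72.8, 373.5]
tcp_rot: [3.14, 0.002, 1.569]
contact_force: [-0.2, -0.6, -0.5]
opening: 0.262
[585.25306879  72.56055905 373.543865  ] [3.14022199e+00 1.93562047e-03 1.56854344e+00]
```

View pics/w13.png

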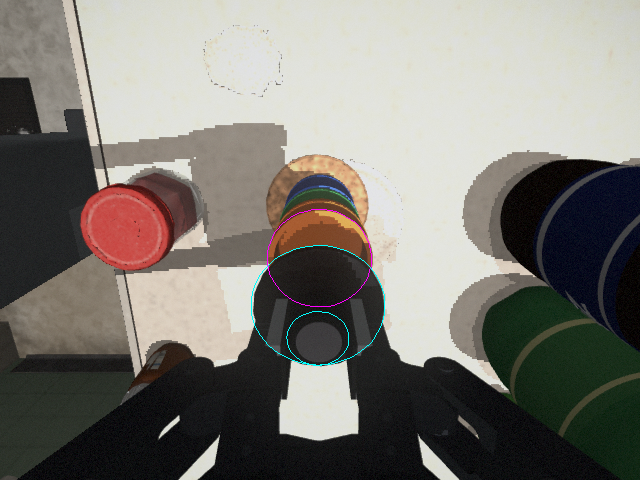

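```bash
python3 -m creep '[[0.002,0.002,0.002,3,1,0,0.9],[0,0,0,0,0,0,0.9],[0,0,0,0,0,12,0.9],[0,0,0,0,0,12,0.9],[0,0,0,0,0,4,0.9],[0,0,0,0,0,0,0.9],[0,0,0,0,0,0,0.9]]'
```

```text
clock: 27.93
eef_pos: [586.0, 72.1, 342.2]
tcp_rot: [-3.14, 0.0, 1.562]
contact_force: [-1.0, 0.0, 0.1]
opening: 0.264
```

```bash
python3 -m creep '[[-0.002,0,-0.008,4,0,0,0.9],[0,0,0,0,0,0,0.9],[0,0,0,0,0,3,0.9],[0,0,0,0,0,2,0.9],[0,0,0,0,0,0,0.9],[0,0,0,0,0,0,0.9]]'
```

```text
clock: 28.43
eef_pos: [586.3, 76.9, 337.0]
tcp_rot: [3.141, 0.0, 1.572]
contact_force: [-0.4, -0.5, -0.8]
opening: 0.26
```

```bash
python3 -m creep '[[0,0,0,-1,0,4,0.9],[0,0,0,0,0,3,0.9],[0,0,0,0,0,0,0.9],[0,0,0,0,0,0,0.9]]'
```

```text
clock: 28.77
eef_pos: [586.3, 75.8, 329.6]
tcp_rot: [3.14, 0.0, 1.572]
contact_force: [-0.4, -0.2, -0.4]
opening: 0.264
```

```bash
python3 -m creep '[[0,0,0,0,0,3,0.9],[0,0,0,0,0,0,0.9]]'
```

```text
clock: 28.93
eef_pos: [587.7, 75.9, 329.8]
tcp_rot: [3.135, -0.0, 1.572]
contact_force: [0.4, -0.3, -0.3]
opening: 0.263
```

```bash
python3 -m creep '[[0.006,0,0,0,-1.5,0,0.9],[0,0,0,0,0,0,0.9],[0,0,0,0,0,0,0.5],[0,0,0,0,0,0,0],[0,0,0,0,0,0,0],[0,0,0,0,0,0,0],[0,0,0,0,0,0,0],[0,0,0,0,0,0,0]]'; python3 -m creep '[[0,0,0,0,0,-10,0],[0,0,0,0,0,-20,0],[0,0,0,0,0,-20,0],[0,0,0,-20,-5,0,0],[0,0,0,-36,-10,0,0],[0,0,0,-36,-10,0,0],[0,0,0,-36,-10,0,0],[0,0,0,-36,-10,0,0],[0,0,0,-20,0,0,0],[0,0,0,0,0,0,0]]'
python3 - <<'E'
from rig import grab_frame,sense
from ov import *
for n in ("side","top"):
  s=grab_frame(n)
  x0,y0=(200,170) if n=="side" else (190,140)
  c=np.ascontiguousarray(cv2.resize(s["color"][y0:y0+150,x0:x0+200,::-1],None,fx=4,fy=4,interpolation=cv2.INTER_CUBIC)); o=np.array([x0,y0])
  circ(s,c,(586,76),150,30,(255,255,0),o,4);circ(s,c,(586,76),174,12,(255,0,255),o,4)
  cv2.imwrite(f"pics/{n}14.png",c)
E
```

```text
clock: 29.6
eef_pos: [586.1, 75.8, 329.6]
tcp_rot: [3.141, -0.0, 1.572]
contact_force: [0.5, -0.1, -1.0]
opening: 0.998
clock: 30.43
eef_pos: [540.5, -113.4, 389.1]
tcp_rot: [3.135, 0.001, 1.577]
contact_force: [0.1, 0.6, 0.1]
opening: 1.002
```

View pics/side14.png

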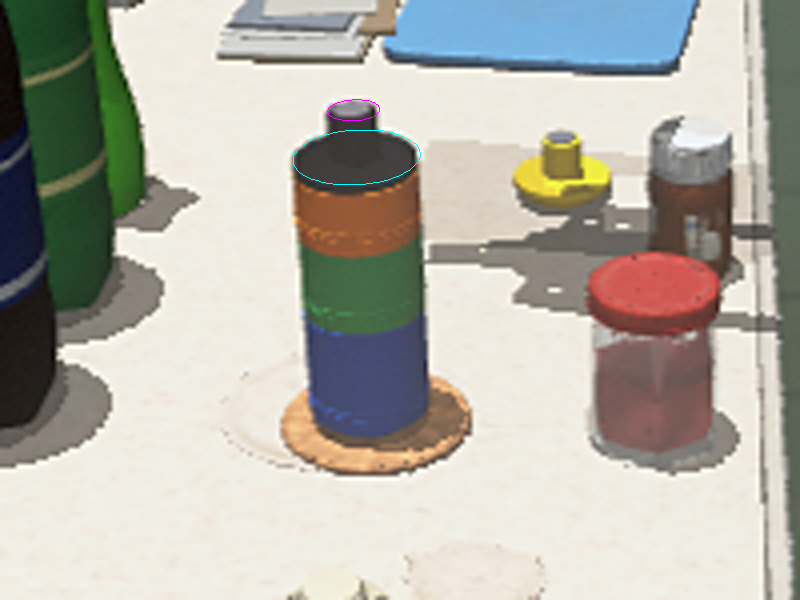

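View pics/top14.png

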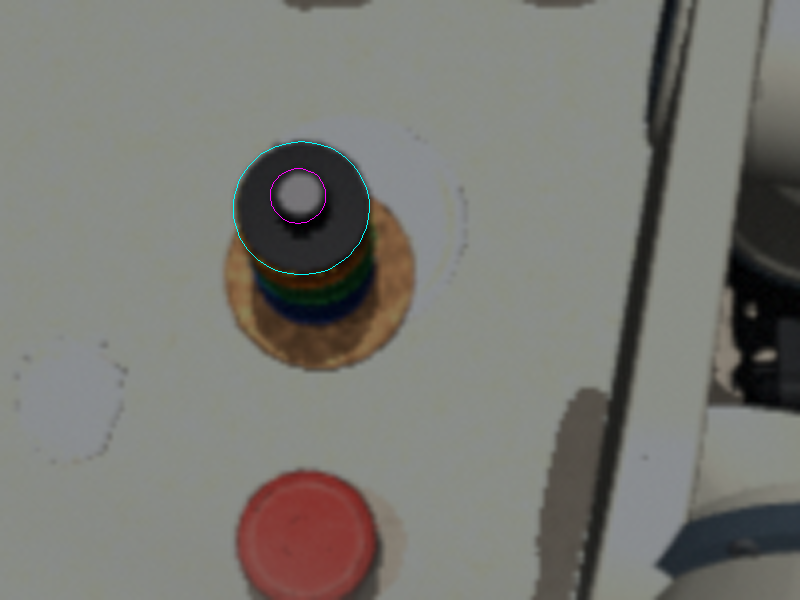

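The stack stands straight. The lid disc, at (356,158) in the side crop, and the knob match the seated prediction in both views, and the arm is clear. I'll let it settle briefly and hand in.

```bash
python3 -m creep '[[0,0,0,0,0,0,0],[0,0,0,0,0,0,0],[0,0,0,0,0,0,0]]'; python3 -c "
from rig import job; print(job.sign_off())"
```

```text
clock: 30.78
eef_pos: [541.2, -108.5, 389.4]
tcp_rot: [3.135, -0.001, 1.58]
contact_force: [0.5, -0.6, 0.1]
opening: 1.001
the job is handed in; nothing more can be done
None
```

The snack-pot set is stacked on the coaster: blue, green, orange, then the black lid. I handed it in at about 31 s, with the gripper open and clear of everything.

- **Last checks:** In the final side and top pictures, the lid disc and knob sit on the outlines predicted for a fully seated stack, about 2 mm from the coaster centre. The green and orange rims matched the same way after each placement. The height at which each piece was released agreed with its expected seated height to about 0.5 mm, except for blue, where the last stop was less exact.
- **Bystanders:** The arm never came near the jam jar, bottle or timer. The jar and bottle appear where they stood. The timer is mostly out of the final crops and was not checked on its own.
- **What disagreed:** The force reading stayed near zero when the orange pot and the lid touched down, so I judged those seatings by height and by the pictures. While settling the blue pot I briefly pressed down with about 55 N at the wrist. That is under the 120 N wrist limit but above the 40 N limit on the arm or gripper body. As far as I can tell the force went through the held pot rather than the gripper body.

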